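# Set a guarded calibrate selector

## Task

The calibration unit on the blue mat has to be put into calibrate mode for the next adjustment. Raise the sprung see-through guard by its yellow pull until its stay drops behind the ledge, let it down gently so that it rests propped on the stay, and let go. Then push the black pointer knob in, turn it clockwise out of its home slot, ease off the push and feel along the green arc for the calibrate notch, where the knob comes up and locks; use a light hand throughout, leave the guard propped open, and do not disturb the things lying around.

Things in the scene. Friction and masses are not known exactly. Their poses are not given: they have to be found in the camera images.
- console: Calibration unit, fixed on the mat: beige flat-topped case 230 (x) x 290 (y) x 70 mm high, dark top panel. Origin: centre of its underside; x to its rear (away from the operator), y to its left, z up. In its frame the knob's axis is at x -13, y -50 mm and the panel at z 70 mm. At y 50 to 130 mm it carries a display, keys and four binding posts up to 89 mm high.
- hinge (a point): Middle of the guard's hinge axis, which runs along the unit's y, 8 mm above the panel and 78 mm behind the knob's axis. The guard is a clear hood with yellow edges over the knob, 112 x 120 x 42 mm, open below and, but for a 12 mm lip, in front; hinged at its rear edge.
- pull (a point): Middle of the guard's pull: a yellow round bar 10 mm thick, 64 mm long, along the unit's y. Shut, it lies 148 mm in front of the hinge axis and 29 mm above it, 31 mm clear of the guard's front lip: pinch it from above, fingers closing along the unit's x. It moves on a circle about the hinge axis; the bar may turn between the fingers.
- guard (a joint): Opening angle of the guard, rad: 0 shut, stop at 1.85; it swings up and back. A spring (0.36 N m shut, 0.51 open) always drives it shut. Its stay drops behind the ledge at 1.66 to 1.72; let down from there it rests on the stay at 1.59, and its pull on the hand vanishes. Let go above that, it snaps down; pushed down below that, it overloads the stay.
- stay: The guard's stay, not to be handled: a steel strip 66 mm long pivoted (origin) on the outside of the guard's left (+y) wall, 68 mm from the guard's middle. A light spring keeps its rubber foot on the panel; as the guard opens, the foot trails rearward up a ramp 6 mm high and drops behind the ramp's ledge by itself.
- knob (a point): Centre of the black knob's pointer bar, on the vertical turning axis, 25 mm above the panel with the knob up; y runs along the bar to the white pointer. Bar 44 long, 12 thick, from 14 to 36 mm above the panel, on a round collar 40 mm in diameter with its top at 14 mm: fingertips astride the bar can push on the collar. The pointer starts towards the unit's +y.
- selector (a joint): Turning angle of the knob, rad: 0 with the pointer to the unit's +y (home), growing clockwise from above; stops at -0.05 and 1.75. Up, it is locked in its home slot (play 0.05 either way). The calibrate notch, same play, is on the green arc somewhere from 0.87 to 1.29: it was set by hand at the last service, is hidden inside and differs from unit to unit.
- plunger (a joint): How far the knob is pushed in, m: 0 up (locked in a slot), 0.006 at the bottom. Spring: 4.8 N at first, 8 N at 4 mm, 9.6 N at 6 mm. It turns only when 4 mm or more in. Turned off a slot and eased, it rides under the gate plate at 4 mm by itself, taking 0.1 N m at most to turn, until its lug meets a notch: there it rises 4 mm and locks, unless held down.
- multimeter_mid (a point): Bystander: orange and black hand multimeter lying on the mat, 165 x 80 x 37 mm, long side along its x. The point is its centre.
- screwdriver: Bystander: screwdriver with a blue handle lying on the mat along its x, 160 mm long. Origin: its middle, underneath.
- spool_mid (a point): Bystander: spool of solder wire with red flanges standing on the mat in front of the unit, 54 mm in diameter, 36 mm high. The point is its centre.

How it is judged:
By the outcome, as a careful person would: the job done as asked, in the order asked, and still so for the second after the job is handed in, with the robot touching nothing.
It also fails if it takes over 72 s, if anything falls off the work surface, if the arm or the gripper's body presses on something with over 40 N, if the wrist force passes 120 N, or if a joint passes its speed limit or range.

## Robot

A 7-joint arm with a two-finger parallel gripper is mounted at the origin on the work surface. World frame = base frame: x ahead of the robot, y to its left, z up, the work surface at z = 0. Lengths are in mm, angles in rad, forces in N, time in s.
With the tool pointing down it reaches from about 400 to 875 mm from the base axis. Payload 4.4 kg.
Tool frame: the origin (TCP) lies midway between the tips of the shut fingers; the grasp point (between the pads) lies 19 mm behind it (ctrl.pinch_z is the distance from the TCP to the grasp point, in mm); z points along the fingers, y is the line along which they close (so a half turn about z gives the same grasp; the last joint's range is limited). The gripper opens to 85 mm and grips with 20 to 120 N. Pads are 22 mm wide; open, the fingers measure 114 mm over their backs; the gripper's body (76 mm by 85 mm) begins 54 mm behind the grasp point. The pads swing forward as they close: fully open they stand 13 mm farther back than shut.
Start: joints at [-1.301, 0.628, 0.038, 1.517, -0.027, 0.996, -0.02], TCP at [214.168, 613.718, 231.313] pointing down, gripper open.
Joint ranges: [-3.06, 3.06], [-0.37, 2.12], [-1.25, 1.32], [0.18, 2.47], [-1.1, 4.24], [0.23, 1.98], [-2.94, 2.94]. Speed limits (rad/s): [2.57, 2.57, 3.14, 3.14, 3.14, 3.14, 3.14].

## Interface

Orientations are given as [roll, pitch, yaw] about the fixed x, y, z axes, in that order (R = Rz(yaw) Ry(pitch) Rx(roll)).
In Python, from cell import read_state, cams, order, ctrl gives the robot as it stands.
- The arm moves only by the tool move_arm, never from a script. Its argument "targets" is text: rows parted by semicolons, each of 7 numbers parted by spaces: the gripper's target within -1 to 1 (fully open at 1, half-way at 0, shut at -1), then the shift along the tool's x, y, z in cm, then the turn, a rotation vector about the tool's x, y, z in degrees. A call has 1 to 5 rows; each row shifts and turns the commanded pose from where the row before left it, along the tool's axes as they then stand; what a row does not reach is not made up. A row lasts 1/12 s, in which the tool goes at most 41.7 mm and 7.16 degrees, less where a joint would pass 70% of its speed; a pose out of reach is approached as far as the arm can. A call with a gripper value outside its range is refused whole. The fingers move at their own pace and stop on an object; the grip force is fixed at half the most. Time passes only in rows, so rows that do not move let the fingers close. It gives the time, the measured TCP pose, the force, the opening and the grip force at its end, in the units of the state.
- read_state(): the state, without advancing time (a new reading comes with each control period).
- cams.get_image(name): name is "scene" or "top" or "wrist"; returns a dict with "color" (384x512x3 uint8, red, green, blue), "fovy" (degrees; the focal length in pixels is half the picture's height over the tangent of half this angle, whatever the lens; pixels are square), "cx", "cy" (the principal point, pixels), "k1" (the pictures are not rectified: a ray, as slopes to the right and down, at radius r is drawn at 1 + k1 r^2 times it, then the intrinsics apply), "rvec" (rotation vector, rad) and "tvec" (3), from world to camera coordinates, as OpenCV has them. Camera axes: x right, y down, z forward; pixel columns grow to the right and rows downward; lengths in mm; the calibration is good to about 2 mm. A picture is of the moment at which its call begins. There is no depth.
- order.finish_job(): hands the job in; it is judged then, once.
The state is a dict: "clock": time; "qpos": joint angles; "qd": joint speeds; "tau": joint torques, N m; "eef_pos": TCP position; "tool_rot": TCP orientation; "force": force on the tool from outside, world axes, zero at the start; "torque": the same for the moment, N m; "width": finger opening in mm; "gripper_force": force on a finger pad.
Only numpy, scipy, OpenCV 4.12 (cv2) and the standard library are available. Lean on these libraries where they do the work, as an engineer would, in place of code of your own. Each camera call takes 0.05 s, during which the arm holds its last target. There are 200 camera calls.

## Working session

There is one attempt and no reset: what is moved stays moved. The work goes in short steps, Python scripts to look and compute and a tool call to move; the robot and the scene stay as the last step left them, time stands still between calls to the robot, and variables do not carry over. Pictures are saved under pics/ and viewed, at most 10 in all, crops included, and the job is handed in when it is done.

Besides the shell and the picture viewer there is one more tool, called in YAML: its name, and indented under it one key for each argument. move_arm: Moves the arm, as the interface text tells. Its arguments: {"type":"object","properties":{"targets":{"type":"string"}},"required":["targets"]}

```bash
mkdir -p pics; ls; python3 - <<'E'
from cell import read_state, cams, ctrl
import cv2, numpy as np, pickle
s=read_state(); print({k:np.round(v,3).tolist() for k,v in s.items()}); print(ctrl.pinch_z)
d={}
for n in("scene","top"):
    im=cams.get_image(n); d[n]=im
    print(n,im["fovy"],im["cx"],im["cy"],im["k1"],im["rvec"],im["tvec"])
pickle.dump(d,open("im0.pkl","wb"))
a=np.hstack([d["scene"]["color"][...,::-1],]); 
cv2.imwrite("pics/scene0.png",cv2.resize(d["scene"]["color"][...,::-1],(800,600),interpolation=cv2.INTER_CUBIC)); cv2.imwrite("pics/top0.png",cv2.resize(d["top"]["color"][...,::-1],(800,600),interpolation=cv2.INTER_CUBIC))
E
```

```text
pics
{'clock': 0.0, 'qpos': [-1.301, 0.629, 0.038, 1.518, -0.027, 0.996, -0.02], 'qd': [-0.0, 0.0, -0.001, 0.0, 0.001, -0.002, -0.001], 'tau': [-0.0, -56.341, 1.227, -19.345, 0.011, 0.01, 0.0], 'eef_pos': [213.927, 613.139, 230.399], 'tool_rot': [-3.14, 0.0, 2.806], 'force': [-0.291, -0.174, 0.777], 'torque': [-0.035, -0.04, 0.045], 'gripper_force': 0.0, 'width': 85.558}
18.700000000000003
scene 42.15144780227193 260.184544548814 192.55985970727798 -0.2007771205307606 [ 1.3813561   1.91826988 -1.0677117 ] [ 102.058341   -203.85900744 1478.96239126]
top 50.642496074792874 261.5085595306467 191.80058965931707 -0.04869369796450569 [ 2.11579468 -2.13510226  0.20995125] [  69.10325905  513.06950059 1060.55194279]
```

View pics/scene0.png

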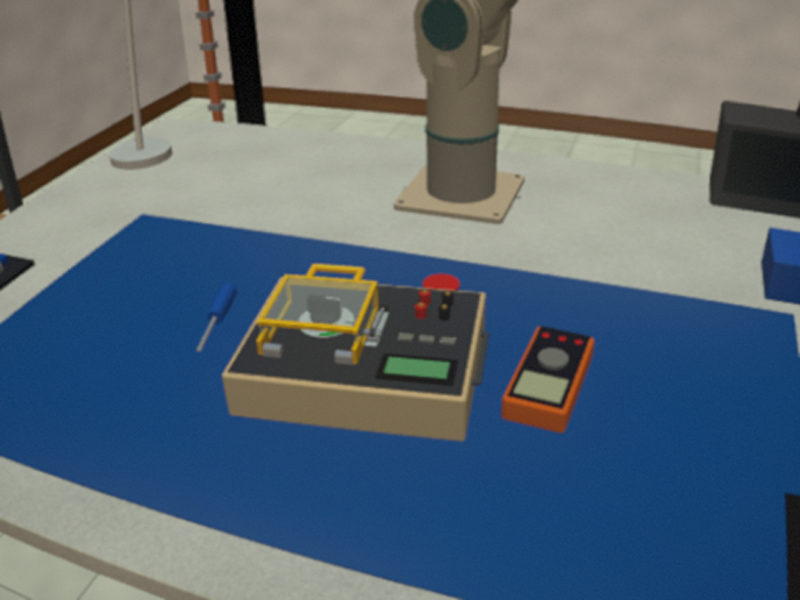

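View pics/top0.png

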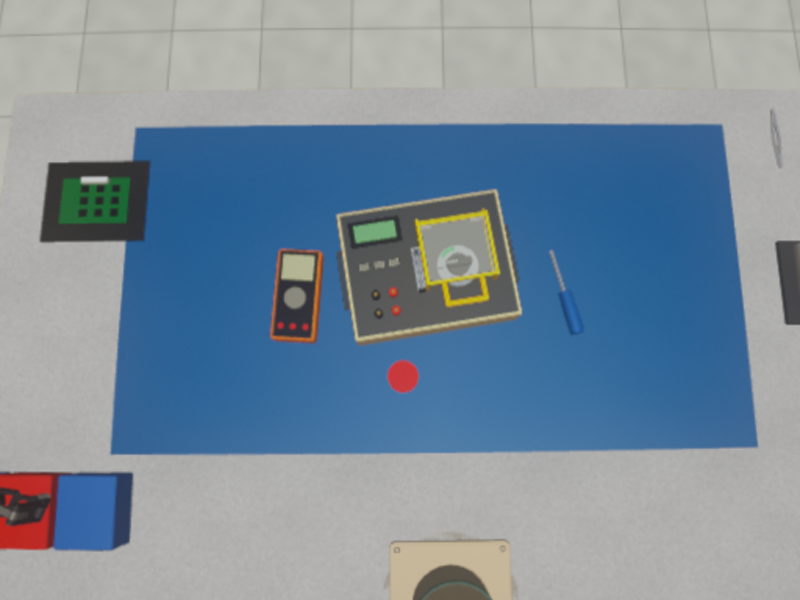

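The scene view shows the unit at centre (about 360,360 of 800x600), with the guard shut and its pull at (335,270). The top view shows the unit's panel corners near (337,214), (497,190), (521,313) and (357,335), the pull's front bar near (467,300), the spool at (403,376), the multimeter at (297,295) and the screwdriver at (567,295).

```bash
cat > h.py <<'E'
import cv2, numpy as np
def K(im):
    f=im["color"].shape[0]/2/np.tan(np.radians(im["fovy"])/2)
    return np.array([[f,0,im["cx"]],[0,f,im["cy"]],[0,0,1]]), np.array([im["k1"],0,0,0.])
def rays(im,uv):
    k,d=K(im); n=cv2.undistortPoints(np.float64(uv).reshape(-1,1,2),k,d).reshape(-1,2)
    R=cv2.Rodrigues(np.float64(im["rvec"]))[0]; t=np.float64(im["tvec"]).ravel()
    return -R.T@t, np.c_[n,np.ones(len(n))]@R
def onz(im,uv,z):
    o,d=rays(im,uv); return o+d*((z-o[2])/d[:,2:])
def proj(im,P):
    k,d=K(im); return cv2.projectPoints(np.float64(P).reshape(-1,1,3),np.float64(im["rvec"]),np.float64(im["tvec"]),k,d)[0].reshape(-1,2)
def tri(im1,uv1,im2,uv2):
    o1,d1=rays(im1,uv1); o2,d2=rays(im2,uv2); d1,d2=d1[0],d2[0]
    s=np.linalg.lstsq(np.c_[d1,-d2],o2-o1,rcond=None)[0]
    a,b=o1+s[0]*d1,o2+s[1]*d2; return (a+b)/2,np.linalg.norm(a-b)
def hsv(im): return cv2.cvtColor(im["color"],cv2.COLOR_RGB2HSV)
def yellow(im): return cv2.inRange(hsv(im),(18,140,110),(34,255,255))
E
python3 - <<'E'
from h import *; import pickle
d=pickle.load(open("im0.pkl","rb")); t=d["top"]; H=hsv(t)
blue=cv2.inRange(H,(95,120,40),(125,255,255))
nb=cv2.morphologyEx(255-blue,cv2.MORPH_OPEN,np.ones((3,3)))
n,l,st,c=cv2.connectedComponentsWithStats(nb)
for i in range(1,n):
    if st[i,4]>20: print(i,st[i],c[i].round(1))
i=l[170,275]; m=(l==i).astype(np.uint8)
# beige rim mask removed -> panel
beige=cv2.inRange(H,(12,25,90),(32,139,255))
p=m*255&~beige; p[:, :]=cv2.morphologyEx(p,cv2.MORPH_OPEN,np.ones((3,3)))
cs=max(cv2.findContours(p,0,2)[0],key=cv2.contourArea)
for z,cc,nm in((70,cs,"panel"),(70,max(cv2.findContours(m,0,2)[0],key=cv2.contourArea),"whole")):
    w=onz(t,cv2.convexHull(cc).reshape(-1,2),z)[:,:2].astype(np.float32)
    print(nm,cv2.minAreaRect(w),cv2.boxPoints(cv2.minAreaRect(w)).round(1).tolist())
for nme in("top","scene"):
    y=yellow(d[nme]); n,l,st,c=cv2.connectedComponentsWithStats(y); print(nme,[ (s.tolist(),q.round(1).tolist()) for s,q in zip(st[1:],c[1:]) if s[4]>15])
    x0,y0,w,h=(255,130,75,75) if nme=="top" else (155,160,110,80)
    cv2.imwrite(f"pics/c_{nme}.png",cv2.resize(d[nme]["color"][y0:y0+h,x0:x0+w,::-1],None,fx=6,fy=6,interpolation=cv2.INTER_NEAREST))
a=cv2.imread("pics/c_top.png");b=cv2.imread("pics/c_scene.png")
for q in(a,b):print(q.shape)
o=np.zeros((480,800,3),np.uint8); a=cv2.resize(a,(300,300));o[:300,:300]=a;b=cv2.resize(b,(495,360));o[:360,302:797]=b;cv2.imwrite("pics/crop0.png",o)
E
```

```text
1 [     0      0    512    384 112840] [243.9 192.8]
2 [ 215  121  120  101 9464] [273.2 170.7]
3 [ 172  159   36   61 1867] [189.6 189.1]
4 [351 160  11  26  88] [356.1 172.4]
5 [247 230  22  22 381] [257.5 240.5]
panel ((574.8464965820312, 31.478622436523438), (214.25575256347656, 274.8746337890625), 8.963753700256348) [[447.6000061035156, 150.5], [490.3999938964844, -121.0], [702.0999755859375, -87.5999984741211], [659.2999877929688, 183.89999389648438]]
whole ((570.5519409179688, 32.575408935546875), (240.45394897460938, 305.6230163574219), 9.045775413513184) [[427.79998779296875, 164.60000610351562], [475.79998779296875, -137.1999969482422], [713.2999877929688, -99.4000015258789], [665.2999877929688, 202.39999389648438]]
top [([265, 134, 55, 63, 638], [293.6, 167.2])]
scene [([164, 169, 78, 58, 894], [203.9, 194.6]), ([225, 215, 10, 18, 81], [228.5, 221.8])]
(450, 450, 3)
(480, 660, 3)
```

View pics/crop0.png

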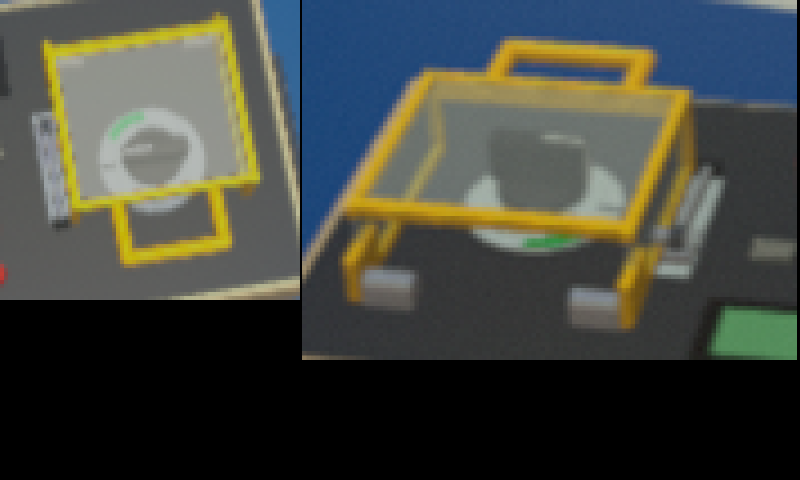

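The crops show the guard clearly. The pull's front bar runs at crop (128,258)-(228,240) in the top view and (505,44)-(652,54) in the scene view. I'll triangulate it against the position predicted from the panel.

```bash
python3 - <<'E'
from h import *; import pickle
d=pickle.load(open("im0.pkl","rb")); t,s=d["top"],d["scene"]
T=lambda x,y:[255+x/4,130+y/4]; S=lambda x,y:[155+(x-302)/4.5,160+y/4.5]
for nm,a,b in(("L",T(126,258),S(652,54)),("R",T(230,240),S(505,44)),("mid",T(178,249),S(578,49))):
    print(nm,tri(t,[a],s,[b]),onz(t,[a],107).round(1),onz(s,[b],107).round(1))
print("knobtop",onz(t,[T(153,152)],106).round(1))
yaw=np.radians(8.97); c=np.array([574.8,31.5]); R=np.array([[np.cos(yaw),-np.sin(yaw)],[np.sin(yaw),np.cos(yaw)]])
for nm,p in(("knob",(-13,-50)),("hinge",(65,-50)),("pull",(-83,-50))): print(nm,(R@p+c).round(1))
# white dial disc
H=hsv(t); m=cv2.inRange(H,(0,0,150),(179,40,255)); m[:, :275]=0;m[:,310:]=0;m[:155]=0;m[:, :]=m; m[186:]=0
P=np.argwhere(m)[:,::-1]; print(len(P)); w=onz(t,P,70)[:,:2].astype(np.float32); print("disc",cv2.minEnclosingCircle(w))
for nm,uv,z in(("spool",[257.5,240.5],36),("meter",[189.6,189.1],37)): print(nm,onz(t,[uv],z).round(0))
# side wall / rect cross-check with projected model outer top corners in scene view
C=[np.r_[R@p+c,70] for p in((115,145),(115,-145),(-115,-145),(-115,145))]; print(proj(s,C).round(1)*800/512, proj(t,C).round(1)*800/512)
E
```

```text
L (array([493.15186951,   3.1042138 , 111.25605848]), np.float64(5.035820595590827)) [[4.948e+02 4.000e-01 1.070e+02]] [[486.1   2.8 107. ]]
R (array([504.57654163, -65.11830001, 111.42295048]), np.float64(3.36831057690965)) [[506.1 -67.3 107. ]] [[497.6 -66.9 107. ]]
mid (array([498.85937896, -30.98003874, 111.32018656]), np.float64(4.150398672302893)) [[500.5 -33.4 107. ]] [[491.9 -32.1 107. ]]
knobtop [[565.5 -18.9 106. ]]
knob [569.8 -19.9]
hinge [646.8  -7.8]
pull [500.6 -30.8]
382
disc ((563.72412109375, -16.873594284057617), 47.70613479614258)
spool [[382.  76.  36.]]
meter [[525. 263.  37.]]
[[464.375   401.40625]
 [219.0625  376.25   ]
 [278.90625 276.875  ]
 [484.21875 292.34375]] [[335.15625 213.28125]
 [496.40625 187.8125 ]
 [522.1875  313.4375 ]
 [354.53125 341.25   ]]
```

move_arm:
  targets: "1 -2.41 -2.58 0 0 0 0; 1 -2.41 -2.58 0 0 0 0; 1 -2.41 -2.58 0 0 0 0; 1 -2.41 -2.58 0 0 0 0; 1 -2.41 -2.58 0 0 0 0"

```text
clock: 0.52
eef_pos: [285.7, 450.3, 231.0]
tool_rot: [-3.141, -0.0, 2.806]
force: [1.7, 0.1, -0.0]
width: 85.6
gripper_force: 0.0
```

move_arm:
  targets: "1 -2.41 -2.58 0 0 0 0; 1 -2.41 -2.58 0 0 0 0; 1 -2.41 -2.58 0 0 0 0; 1 -2.41 -2.58 0 0 0 0; 1 -2.41 -2.58 0 0 0 0"

```text
clock: 0.93
eef_pos: [356.9, 288.9, 231.2]
tool_rot: [-3.141, -0.0, 2.806]
force: [0.7, -0.5, 0.6]
width: 85.6
gripper_force: 0.0
```

move_arm:
  targets: "0.2 -2.41 -2.58 0 0 0 0; 0.2 -2.41 -2.58 0 0 0 0; 0 -2.41 -2.58 0 0 0 0; 0 -2.41 -2.58 0 0 0 0; 0 -2.41 -2.58 0 0 0 0"

```text
clock: 1.35
eef_pos: [428.1, 127.5, 231.2]
tool_rot: [-3.141, -0.0, 2.806]
force: [0.8, 0.8, -1.1]
width: 42.6
gripper_force: 0.0
```

move_arm:
  targets: "-0.4 -2.41 -2.58 0 0 0 0; -0.4 -2.41 -2.58 0 0 0 0; -0.4 -2.41 -2.58 0 0 0 0; -0.4 -2.41 -2.58 0 0 0 0; -0.4 -2.41 -2.58 0 0 0 0"

```text
clock: 1.77
eef_pos: [499.4, -34.0, 231.1]
tool_rot: [-3.142, -0.001, 2.806]
force: [0.9, 0.5, 0.2]
width: 25.7
gripper_force: 0.0
```

move_arm:
  targets: "-0.4 0 0 0 0 0 7; -0.4 0 0 0 0 0 7; -0.4 0 0 0 0 0 7; -0.4 0 0 0 0 0 7; -0.4 0 0 0 0 0 7"

```text
clock: 2.18
eef_pos: [498.9, -32.5, 231.0]
tool_rot: [-3.141, -0.001, 2.188]
force: [-0.2, -0.7, -0.0]
width: 25.7
gripper_force: 0.0
```

move_arm:
  targets: "-0.4 0 0 0 0 0 7; -0.4 0 0 0 0 0 7; -0.4 0 0 0 0 0 7; -0.4 0 0 0 0 0 5.8; -0.4 0 0 0 0 0 0"

```text
clock: 2.6
eef_pos: [498.9, -32.1, 231.0]
tool_rot: [-3.141, 0.0, 1.725]
force: [0.1, 0.5, 0.9]
width: 25.5
gripper_force: 0.0
```

```bash
python3 - <<'E'
from h import *; from cell import cams; import pickle
w=cams.get_image("wrist"); t=cams.get_image("top"); pickle.dump((w,t),open("im1.pkl","wb"))
print(w["fovy"],w["k1"])
for nm,P in(("pullmid",(500.6,-31.5,107)),("knob",(569.8,-19.9,106)),("tip",(499,-32,231))): print(nm,proj(w,[P])*800/512)
cv2.imwrite("pics/w1.png",cv2.resize(w["color"][...,::-1],(800,600),interpolation=cv2.INTER_CUBIC))
E
```

```text
71.50069255315059 0.019511266086083088
pullmid [[405.45711252 293.20990334]]
knob [[511.43088692 291.63229007]]
tip [[402.65618947 379.08500951]]
```

View pics/w1.png

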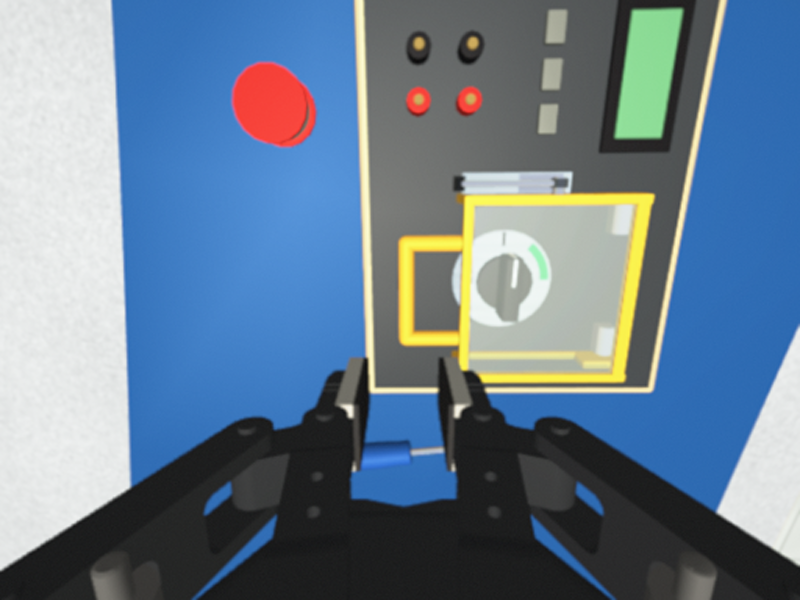

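The wrist view shows the pull bar at (406,292), against a prediction of (405,293). The knob is at (509,288), the fingers are aligned with the bar and the stay is at (515,183). Now I'll go down onto the pull.

move_arm:
  targets: "-0.4 0.05 0.18 3 0 0 0; -0.4 0 0 3 0 0 0; -0.4 0 0 3 0 0 0; -0.4 0 0 2 0 0 0; -0.4 0 0 0 0 0 0"

```text
clock: 3.12
eef_pos: [498.0, -31.2, 117.9]
tool_rot: [-3.134, -0.002, 1.729]
force: [0.2, -0.1, 0.3]
width: 25.6
gripper_force: 0.0
```

move_arm:
  targets: "-0.4 0 0 1 0 0 0; -0.4 0 0 1 0 0 0; -0.4 0 0 0.8 0 0 0; -0.4 0 0 0.4 0 0 0; -0.4 0 0 0 0 0 0"

```text
clock: 3.53
eef_pos: [500.7, -31.5, 88.9]
tool_rot: [-3.141, -0.0, 1.727]
force: [0.7, 0.1, 0.3]
width: 25.4
gripper_force: 0.0
```

Now I'll close on the pull.

move_arm:
  targets: "-0.6 0 0 0 0 0 0; -0.7 0 0 0 0 0 0; -0.8 0 0 0 0 0 0; -1 0 0 0 0 0 0; -1 0 0 0 0 0 0"

```text
clock: 3.95
eef_pos: [500.7, -31.6, 89.8]
tool_rot: [-3.142, -0.0, 1.727]
force: [-3.2, -0.5, 6.4]
width: 7.9
gripper_force: 58.5
```

```bash
cat > st.py <<'E'
from cell import read_state; import numpy as np
s=read_state(); print({k:np.round(s[k],3).tolist() for k in("clock","eef_pos","tool_rot","force","torque","width","gripper_force","qpos")})
E
python3 st.py; python3 - <<'E'
import numpy as np
r=np.hypot(148,29);a0=np.arctan2(29,148)
th=np.r_[0:1.2:9j,1.2:1.6:5j,1.65,1.70,1.74,1.76]
P=np.c_[-r*np.cos(a0+th),r*np.sin(a0+th)]
for t,p,d in zip(th,P,np.diff(P,axis=0,prepend=P[:1])): print(t.round(3),(p-P[0]).round(1),"d tool y %.2f z %.2f cm"%(d[0]/10,-d[1]/10))
E
```

```text
{'clock': 3.95, 'eef_pos': [500.657, -31.633, 89.815], 'tool_rot': [-3.142, -0.0, 1.727], 'force': [-3.249, -0.467, 6.37], 'torque': [-0.11, 0.58, 0.028], 'width': 7.884, 'gripper_force': 58.518, 'qpos': [-0.18, 0.662, 0.28, 2.055, -0.382, 0.473, 0.543]}
0.0 [0. 0.] d tool y 0.00 z -0.00 cm
0.15 [ 6.  21.8] d tool y 0.60 z -2.18 cm
0.3 [15.2 42.4] d tool y 0.92 z -2.07 cm
0.45 [27.3 61.5] d tool y 1.22 z -1.90 cm
0.6 [42.2 78.5] d tool y 1.49 z -1.70 cm
0.75 [59.5 93.1] d tool y 1.73 z -1.46 cm
0.9 [ 78.7 105. ] d tool y 1.92 z -1.19 cm
1.05 [ 99.5 113.8] d tool y 2.08 z -0.88 cm
1.2 [121.4 119.5] d tool y 2.19 z -0.56 cm
1.2 [121.4 119.5] d tool y 0.00 z -0.00 cm
1.3 [136.4 121.4] d tool y 1.50 z -0.19 cm
1.4 [151.4 121.8] d tool y 1.51 z -0.04 cm
1.5 [166.5 120.7] d tool y 1.50 z 0.11 cm
1.6 [181.3 118.1] d tool y 1.49 z 0.26 cm
1.65 [188.6 116.2] d tool y 0.73 z 0.18 cm
1.7 [195.8 114. ] d tool y 0.72 z 0.22 cm
1.74 [201.5 112. ] d tool y 0.57 z 0.20 cm
1.76 [204.3 110.9] d tool y 0.28 z 0.11 cm
```

move_arm:
  targets: "-1 0 0.27 -1.1 0 0 0; -1 0 0.33 -1.08 0 0 0; -1 0 0.42 -1.05 0 0 0; -1 0 0.5 -1.02 0 0 0; -1 0 0 0 0 0 0"

```text
clock: 4.37
eef_pos: [515.0, -29.4, 132.4]
tool_rot: [-3.14, -0.0, 1.727]
force: [-3.4, -1.8, -3.2]
width: 7.8
gripper_force: 58.7
```

```bash
python3 st.py
```

```text
{'clock': 4.367, 'eef_pos': [514.978, -29.361, 132.402], 'tool_rot': [-3.14, -0.0, 1.727], 'force': [-3.426, -1.823, -3.249], 'torque': [-0.404, 0.904, 0.004], 'width': 7.764, 'gripper_force': 58.737, 'qpos': [-0.223, 0.608, 0.337, 1.99, -0.341, 0.6, 0.499]}
```

move_arm:
  targets: "-1 0 0.58 -0.97 0 0 0; -1 0 0.64 -0.93 0 0 0; -1 0 0.72 -0.88 0 0 0; -1 0 0.77 -0.82 0 0 0; -1 0 0 0 0 0 0"

```text
clock: 4.78
eef_pos: [539.3, -25.5, 167.8]
tool_rot: [-3.134, -0.001, 1.727]
force: [-9.8, -2.3, 4.4]
width: 8.0
gripper_force: 58.8
```

move_arm:
  targets: "-1 0 0.84 -0.76 0 0 0; -1 0 0.89 -0.7 0 0 0; -1 0 0.94 -0.63 0 0 0; -1 0 0.98 -0.56 0 0 0; -1 0 0 0 0 0 0"

```text
clock: 5.2
eef_pos: [575.3, -19.8, 195.7]
tool_rot: [-3.134, -0.002, 1.727]
force: [-15.4, -1.7, 21.3]
width: 7.5
gripper_force: 61.7
```

```bash
python3 st.py
```

```text
{'clock': 5.2, 'eef_pos': [575.303, -19.816, 195.678], 'tool_rot': [-3.134, -0.002, 1.727], 'force': [-15.386, -1.742, 21.316], 'torque': [-0.234, 3.235, -0.006], 'width': 7.494, 'gripper_force': 61.74, 'qpos': [-0.263, 0.596, 0.391, 1.769, -0.292, 0.842, 0.421]}
```

```bash
python3 - <<'E'
from h import *; from cell import cams; import pickle
s=cams.get_image("scene"); w=cams.get_image("wrist"); pickle.dump((s,w),open("im2.pkl","wb"))
o=np.zeros((600,800,3),np.uint8)
o[:300,:400]=cv2.resize(w["color"][...,::-1],(400,300),interpolation=cv2.INTER_AREA)
o[:300,400:]=cv2.resize(w["color"][150:330,136:376,::-1],(400,300),interpolation=cv2.INTER_CUBIC)
o[300:,:400]=cv2.resize(s["color"][100:250,130:330,::-1],(400,300),interpolation=cv2.INTER_CUBIC)
o[300:,400:]=cv2.resize(s["color"][130:205,170:270,::-1],(400,300),interpolation=cv2.INTER_CUBIC)
cv2.imwrite("pics/m2.png",o)
E
python3 st.py
```

```text
{'clock': 5.3, 'eef_pos': [574.726, -19.953, 195.358], 'tool_rot': [-3.134, -0.002, 1.726], 'force': [-14.58, -0.824, 19.571], 'torque': [-0.235, 2.94, 0.021], 'width': 7.676, 'gripper_force': 61.628, 'qpos': [-0.263, 0.596, 0.391, 1.771, -0.292, 0.84, 0.422]}
```

View pics/m2.png

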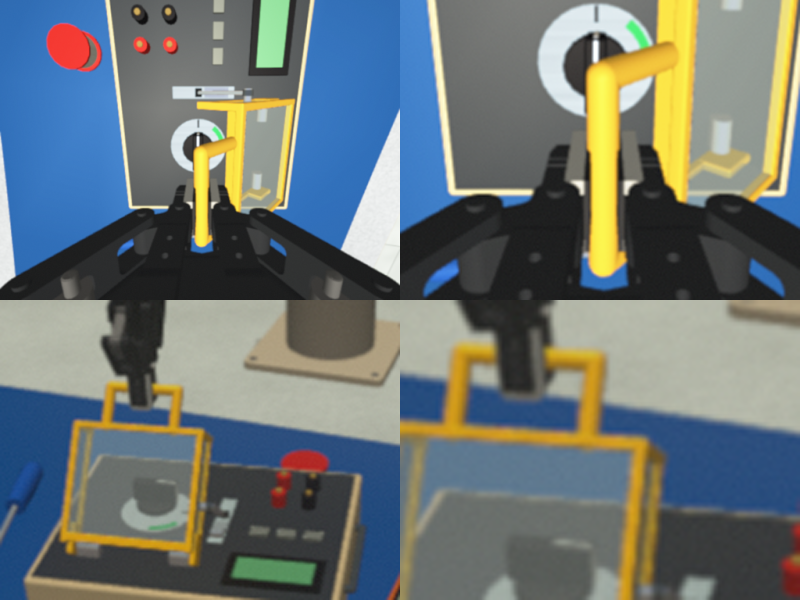

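The view shows the bar well held (scene crop around 130,395), the fingertips clear of the lip and the guard roughly half open. The force is radial, so I'll ease the tool outward from the hinge.

move_arm:
  targets: "-1 0 -0.1 -0.2 0 0 0; -1 0 -0.1 -0.2 0 0 0; -1 0 0 0 0 0 0"

```text
clock: 5.55
eef_pos: [576.8, -19.6, 196.8]
tool_rot: [-3.141, 0.001, 1.727]
force: [3.1, -1.5, -11.2]
width: 7.3
gripper_force: 59.3
```

```bash
python3 st.py
```

```text
{'clock': 5.55, 'eef_pos': [576.784, -19.596, 196.847], 'tool_rot': [-3.141, 0.001, 1.727], 'force': [3.075, -1.482, -11.231], 'torque': [-0.326, -0.367, -0.04], 'width': 7.344, 'gripper_force': 59.26, 'qpos': [-0.265, 0.593, 0.392, 1.771, -0.291, 0.835, 0.42]}
```

move_arm:
  targets: "-1 0 0.76 -0.25 0 0 0; -1 0 0.76 -0.3 0 0 0; -1 0 0.76 -0.35 0 0 0; -1 0 0 0 0 0 0"

```text
clock: 5.88
eef_pos: [601.0, -15.8, 208.0]
tool_rot: [3.14, 0.0, 1.728]
force: [-2.9, -0.9, -1.8]
width: 8.0
gripper_force: 59.2
```

move_arm:
  targets: "-1 0 0.75 -0.25 0 0 0; -1 0 0.75 -0.22 0 0 0; -1 0 0.69 -0.16 0 0 0; -1 0 0 0 0 0 0"

```text
clock: 6.22
eef_pos: [622.4, -12.4, 213.8]
tool_rot: [3.141, 0.0, 1.728]
force: [-3.1, -2.1, -1.9]
width: 7.7
gripper_force: 58.9
```

```bash
python3 st.py
```

```text
{'clock': 6.217, 'eef_pos': [622.419, -12.386, 213.773], 'tool_rot': [3.141, 0.0, 1.728], 'force': [-3.051, -2.127, -1.889], 'torque': [-0.342, 0.929, 0.043], 'width': 7.691, 'gripper_force': 58.904, 'qpos': [-0.264, 0.636, 0.397, 1.627, -0.289, 0.936, 0.392]}
```

move_arm:
  targets: "-1 0 0.75 -0.13 0 0 0; -1 0 0.75 -0.1 0 0 0; -1 0 0.75 -0.06 0 0 0; -1 0 0.75 -0.02 0 0 0; -1 0 0 0 0 0 0"

```text
clock: 6.63
eef_pos: [651.8, -7.8, 216.6]
tool_rot: [3.141, 0.0, 1.728]
force: [-4.3, -2.1, -2.1]
width: 7.6
gripper_force: 59.0
```

move_arm:
  targets: "-1 0 0.75 0.02 0 0 0; -1 0 0.75 0.05 0 0 0; -1 0 0.74 0.09 0 0 0; -1 0 0.74 0.13 0 0 0; -1 0 0 0 0 0 0"

```text
clock: 7.05
eef_pos: [680.7, -3.2, 213.6]
tool_rot: [3.141, 0.0, 1.728]
force: [-4.4, -1.0, -1.0]
width: 7.5
gripper_force: 59.2
```

```bash
python3 st.py
```

```text
{'clock': 7.05, 'eef_pos': [680.682, -3.179, 213.576], 'tool_rot': [3.141, 0.0, 1.728], 'force': [-4.409, -1.009, -1.002], 'torque': [-0.333, 1.2, 0.026], 'width': 7.524, 'gripper_force': 59.191, 'qpos': [-0.25, 0.722, 0.392, 1.448, -0.299, 1.031, 0.364]}
```

move_arm:
  targets: "-1 0 0.37 0.08 0 0 0; -1 0 0.36 0.09 0 0 0; -1 0 0.36 0.1 0 0 0; -1 0 0.36 0.1 0 0 0; -1 0 0 0 0 0 0"

```text
clock: 7.47
eef_pos: [694.4, -1.0, 210.1]
tool_rot: [-3.141, -0.0, 1.727]
force: [-5.5, -0.8, -0.6]
width: 7.7
gripper_force: 59.1
```

move_arm:
  targets: "-1 0 0.3 0.09 0 0 0; -1 0 0.29 0.09 0 0 0; -1 0 0.2 0.07 0 0 0; -1 0 0 0 0 0 0; -1 0 0 0 0 0 0"

```text
clock: 7.88
eef_pos: [702.1, 0.2, 207.6]
tool_rot: [3.141, -0.0, 1.727]
force: [-3.9, -1.2, -1.6]
width: 7.4
gripper_force: 59.0
```

```bash
python3 st.py
```

```text
{'clock': 7.883, 'eef_pos': [702.109, 0.209, 207.641], 'tool_rot': [3.141, -0.0, 1.727], 'force': [-3.925, -1.233, -1.634], 'torque': [-0.32, 1.071, 0.011], 'width': 7.391, 'gripper_force': 58.957, 'qpos': [-0.243, 0.76, 0.389, 1.384, -0.305, 1.056, 0.355]}
```

move_arm:
  targets: "-1 0 -0.2 -0.07 0 0 0; -1 0 -0.2 -0.07 0 0 0; -1 0 -0.2 -0.06 0 0 0; -1 0 -0.2 -0.06 0 0 0; -1 0 0 0 0 0 0"

```text
clock: 8.3
eef_pos: [694.2, -1.0, 210.6]
tool_rot: [3.141, -0.0, 1.727]
force: [-3.6, -1.5, -1.2]
width: 7.9
gripper_force: 59.0
```

move_arm:
  targets: "-1 0 -0.2 -0.06 0 0 0; -1 0 -0.2 -0.06 0 0 0; -1 0 -0.2 -0.06 0 0 0; -1 0 -0.2 -0.05 0 0 0; -1 0 0 0 0 0 0"

```text
clock: 8.72
eef_pos: [686.6, -2.2, 213.0]
tool_rot: [3.14, 0.0, 1.727]
force: [-1.0, -1.1, -0.4]
width: 7.6
gripper_force: 59.1
```

```bash
python3 st.py
```

```text
{'clock': 8.717, 'eef_pos': [686.563, -2.245, 213.01], 'tool_rot': [3.14, 0.0, 1.727], 'force': [-1.039, -1.093, -0.394], 'torque': [-0.116, 0.216, -0.05], 'width': 7.643, 'gripper_force': 59.054, 'qpos': [-0.249, 0.731, 0.391, 1.431, -0.3, 1.038, 0.362]}
```

move_arm:
  targets: "-1 0 -0.1 -0.03 0 0 0; -1 0 0 0 0 0 0"

```text
clock: 8.88
eef_pos: [685.8, -2.4, 213.2]
tool_rot: [3.14, 0.0, 1.727]
force: [-0.8, -1.1, -0.5]
width: 7.8
gripper_force: 59.0
```

```bash
python3 st.py; python3 - <<'E'
from h import *; from cell import cams; import pickle
s=cams.get_image("scene"); pickle.dump(s,open("im3.pkl","wb"))
o=np.zeros((600,800,3),np.uint8)
o=cv2.resize(s["color"][100:250,130:330,::-1],(800,600),interpolation=cv2.INTER_CUBIC)
cv2.imwrite("pics/m3.png",o)
E
```

```text
{'clock': 8.883, 'eef_pos': [685.772, -2.371, 213.188], 'tool_rot': [3.14, 0.0, 1.727], 'force': [-0.839, -1.06, -0.522], 'torque': [-0.136, 0.013, -0.022], 'width': 7.775, 'gripper_force': 59.038, 'qpos': [-0.249, 0.729, 0.392, 1.433, -0.3, 1.037, 0.362]}
```

View pics/m3.png

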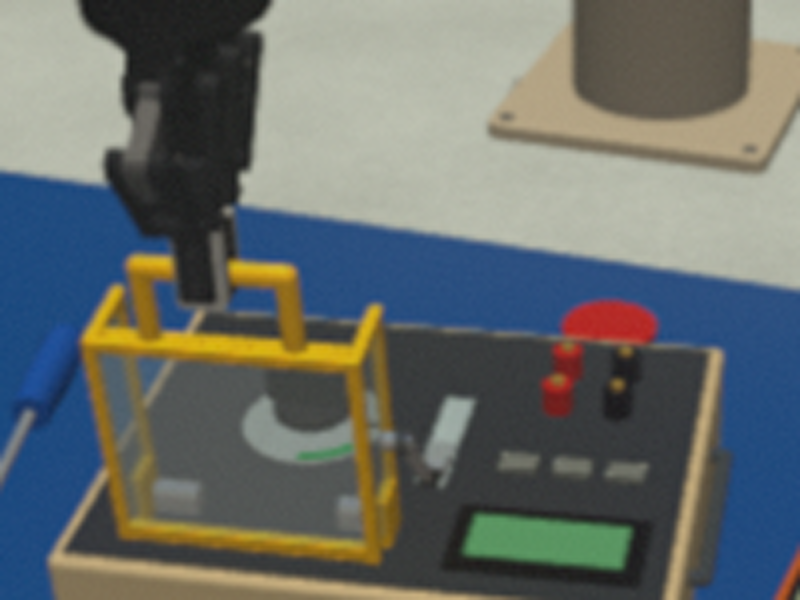

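The view shows the guard nearly upright with the bar in the fingers, and the stay's foot (432,478) at the rear end of the ramp (440,485). I'll keep lowering gently.

move_arm:
  targets: "-1 0 -0.1 -0.02 0 0 0; -1 0 -0.1 -0.02 0 0 0; -1 0 -0.1 -0.02 0 0 0; -1 0 0 0 0 0 0"

```text
clock: 9.27
eef_pos: [682.8, -2.8, 213.9]
tool_rot: [3.14, 0.0, 1.727]
force: [-0.4, -0.4, 2.3]
width: 7.4
gripper_force: 59.2
```

```bash
python3 st.py
```

```text
{'clock': 9.267, 'eef_pos': [682.84, -2.848, 213.946], 'tool_rot': [3.14, 0.0, 1.727], 'force': [-0.373, -0.387, 2.274], 'torque': [-0.052, -0.269, -0.008], 'width': 7.433, 'gripper_force': 59.23, 'qpos': [-0.25, 0.724, 0.392, 1.442, -0.299, 1.033, 0.363]}
```

move_arm:
  targets: "-1 0 -0.1 -0.02 0 0 0; -1 0 0 0 0 0 0"

```text
clock: 9.43
eef_pos: [681.9, -3.0, 214.2]
tool_rot: [3.14, 0.0, 1.727]
force: [0.1, -0.8, 3.0]
width: 7.4
gripper_force: 59.3
```

```bash
python3 st.py
```

```text
{'clock': 9.433, 'eef_pos': [681.885, -2.995, 214.162], 'tool_rot': [3.14, 0.0, 1.727], 'force': [0.13, -0.782, 2.989], 'torque': [-0.031, -0.387, -0.014], 'width': 7.444, 'gripper_force': 59.335, 'qpos': [-0.25, 0.722, 0.392, 1.445, -0.299, 1.032, 0.364]}
```

move_arm:
  targets: "-1 0 -0.1 -0.04 0 0 0; -1 0 0 0 0 0 0"

```text
clock: 9.6
eef_pos: [680.8, -3.2, 214.5]
tool_rot: [3.14, 0.0, 1.727]
force: [0.2, 0.9, 3.7]
width: 7.4
gripper_force: 59.4
```

```bash
python3 st.py
```

```text
{'clock': 9.6, 'eef_pos': [680.759, -3.172, 214.476], 'tool_rot': [3.14, 0.0, 1.727], 'force': [0.199, 0.931, 3.696], 'torque': [0.015, -0.409, -0.026], 'width': 7.386, 'gripper_force': 59.376, 'qpos': [-0.251, 0.721, 0.392, 1.448, -0.299, 1.031, 0.364]}
```

move_arm:
  targets: "-1 0 -0.1 -0.03 0 0 0; -1 0 0 0 0 0 0"

```text
clock: 9.77
eef_pos: [679.8, -3.3, 214.7]
tool_rot: [3.14, 0.0, 1.727]
force: [2.5, -0.3, 2.7]
width: 7.3
gripper_force: 59.4
```

```bash
python3 st.py
```

```text
{'clock': 9.767, 'eef_pos': [679.815, -3.306, 214.663], 'tool_rot': [3.14, 0.0, 1.727], 'force': [2.495, -0.26, 2.749], 'torque': [-0.001, -0.578, 0.0], 'width': 7.338, 'gripper_force': 59.396, 'qpos': [-0.251, 0.719, 0.392, 1.451, -0.299, 1.03, 0.364]}
```

move_arm:
  targets: "-0.7 0 0 0 0 0 0; -0.4 0 0 0 0 0 0; -0.4 0 0 0 0 0 0; -0.4 0 0 0 0 0 0"

```text
clock: 10.1
eef_pos: [678.7, -3.2, 213.5]
tool_rot: [-3.14, -0.0, 1.727]
force: [-0.0, -0.2, 0.6]
width: 25.7
gripper_force: 0.0
```

```bash
python3 st.py; python3 - <<'E'
from h import *; from cell import cams; import pickle
s=cams.get_image("scene"); a=pickle.load(open("im3.pkl","rb")); pickle.dump(s,open("im4.pkl","wb"))
f=lambda q:cv2.resize(q["color"][150:250,140:260,::-1],(480,400),interpolation=cv2.INTER_CUBIC)
o=np.hstack([cv2.resize(f(a),(400,333)),cv2.resize(f(s),(400,333))]); cv2.imwrite("pics/m4.png",o)
E
```

```text
{'clock': 10.1, 'eef_pos': [678.679, -3.239, 213.528], 'tool_rot': [-3.14, -0.0, 1.727], 'force': [-0.049, -0.221, 0.577], 'torque': [0.069, 0.014, 0.029], 'width': 25.674, 'gripper_force': 0.0, 'qpos': [-0.251, 0.72, 0.392, 1.452, -0.298, 1.031, 0.364]}
```

View pics/m4.png

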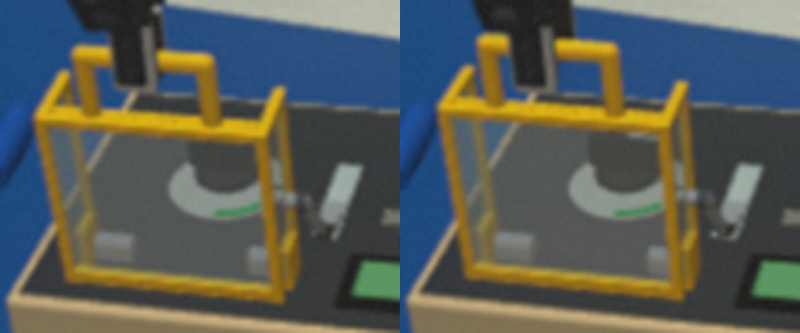

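The left picture is before release and the right one after. The guard stays upright on its stay with the foot behind the ramp (725,230), and the force is zero. I'll rise off and go over the knob.

move_arm:
  targets: "-0.4 0 0 -2 0 0 0; -0.4 0 0 -2 0 0 0; -0.4 0 0 -2.5 0 0 0; -0.4 0.1 -3.7 0 0 0 0; -0.4 0.1 -3.7 0 0 0 0"

```text
clock: 10.57
eef_pos: [607.4, -13.0, 280.3]
tool_rot: [3.138, 0.001, 1.729]
force: [-0.3, -0.2, -0.2]
width: 25.9
gripper_force: 0.0
```

move_arm:
  targets: "-0.4 0 -3.7 0 0 0 0; -0.4 0 0 3 0 0 0; -0.4 0 0 3 0 0 0; -0.4 0 0 3 0 0 0; -0.4 0 0 0 0 0 0"

```text
clock: 10.98
eef_pos: [565.2, -17.9, 184.6]
tool_rot: [-3.132, -0.002, 1.727]
force: [-1.2, -0.0, -1.0]
width: 25.7
gripper_force: 0.0
```

```bash
python3 st.py; python3 - <<'E'
from h import *; from cell import cams; import pickle
w=cams.get_image("wrist"); t=cams.get_image("top"); pickle.dump((w,t),open("im5.pkl","wb"))
for nm,P in(("knob",(568.5,-18.5,106)),("+x",(578.5,-18.5,106)),("+y",(568.5,-8.5,106)),("axis70",(568.5,-18.5,70))): print(nm,proj(w,[P])*800/512,proj(t,[P]))
cv2.imwrite("pics/w5.png",cv2.resize(w["color"][...,::-1],(800,600),interpolation=cv2.INTER_CUBIC))
E
```

```text
{'clock': 10.983, 'eef_pos': [565.242, -17.919, 184.561], 'tool_rot': [-3.132, -0.002, 1.727], 'force': [-1.188, -0.039, -0.964], 'torque': [0.093, 0.052, 0.023], 'width': 25.678, 'gripper_force': 0.0, 'qpos': [-0.265, 0.598, 0.385, 1.805, -0.297, 0.806, 0.426]}
knob [[409.52236412 317.12841122]] [[293.07919935 166.87796124]]
+x [[427.19496676 319.84442597]] [[292.98464336 163.18506763]]
+y [[412.43658069 300.09498702]] [[289.27006871 166.90590052]]
axis70 [[409.23266082 299.64831315]] [[291.97626643 170.179603  ]]
```

View pics/w5.png

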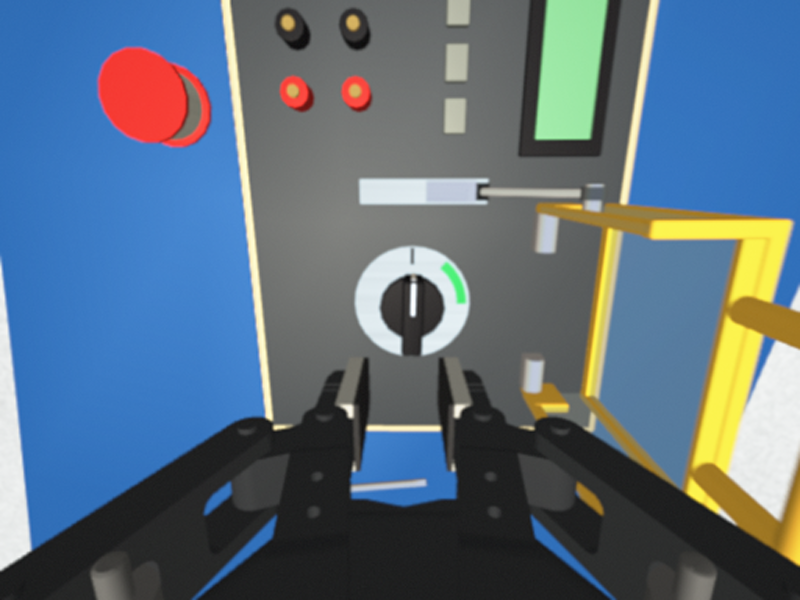

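The wrist view shows the knob bar from (413,274) to (411,355) and the dial centre at (412,300), about 1.5 mm farther back than assumed. The stay foot sits at the ramp ledge (483,190). Target is the knob axis at (570,-18.3).

move_arm:
  targets: "-0.4 0 0.3 0 0 0 0; -0.4 0 0 0 0 0 0; -0.4 0 0 0 0 0 0"

```text
clock: 11.33
eef_pos: [573.8, -18.3, 190.9]
tool_rot: [3.139, 0.0, 1.727]
force: [-0.7, 0.2, -0.7]
width: 25.6
gripper_force: 0.0
```

move_arm:
  targets: "-0.4 0.06 -0.38 2.5 0 0 0; -0.4 0 0 2.5 0 0 0; -0.4 0 0 2 0 0 0; -0.4 0 0 0 0 0 0; -0.4 0 0 0 0 0 0"

```text
clock: 11.75
eef_pos: [568.5, -18.3, 119.5]
tool_rot: [-3.141, -0.0, 1.727]
force: [0.8, -0.3, 0.8]
width: 25.6
gripper_force: 0.0
```

```bash
python3 - <<'E'
from h import *; from cell import cams; import pickle
w=cams.get_image("wrist"); pickle.dump(w,open("im6.pkl","wb"))
cv2.imwrite("pics/w6.png",cv2.resize(w["color"][...,::-1],(800,600),interpolation=cv2.INTER_CUBIC))
for nm,P in(("knob",(570,-18.3,106)),("+x",(580,-18.3,106)),("+y",(570,-8.3,106)),("axis70",(570,-18.3,70))): print(nm,proj(w,[P])*800/512)
H=hsv(w); m=cv2.inRange(H,(0,0,140),(179,60,255)); m[:60]=0; m[230:]=0; m[:, :180]=0; m[:,360:]=0
n,l,st,c=cv2.connectedComponentsWithStats(m)
for s,q in zip(st[1:],c[1:]):
    if s[4]>60: print(s*800/512,q*800/512)
E
python3 st.py
```

```text
knob [[405.98750452 364.71120709]]
+x [[430.17926201 368.23284873]]
+y [[409.92925136 342.0576763 ]]
axis70 [[405.52034946 333.65921617]]
[448.4375  93.75    31.25    18.75   357.8125] [462.56823144 102.30622271]
[ 281.25    162.5     228.125   117.1875 9554.6875] [372.785926   212.53756132]
[496.875  187.5     65.625   12.5    476.5625] [530.72745902 192.54098361]
[ 329.6875  262.5     153.125    96.875  4976.5625] [399.78610675 307.59419152]
[403.125 318.75    9.375  40.625 215.625] [406.57835145 337.76041667]
{'clock': 11.8, 'eef_pos': [569.431, -18.467, 120.423], 'tool_rot': [3.14, 0.0, 1.727], 'force': [0.255, -0.487, -0.068], 'torque': [0.001, -0.053, -0.019], 'width': 25.537, 'gripper_force': 0.0, 'qpos': [-0.231, 0.685, 0.336, 1.856, -0.349, 0.657, 0.47]}
```

View pics/w6.png

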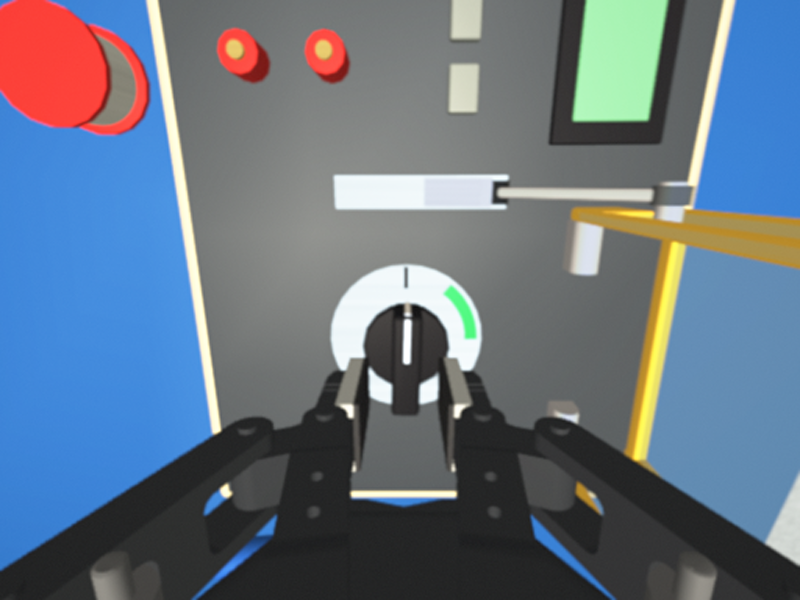

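The wrist view shows the knob axis at (406,364) and the dial at (406,334), matching the prediction within 1 mm. The fingers straddle the bar. I'll go down to just above the collar and close loosely.

move_arm:
  targets: "-0.4 0 0.05 1.5 0 0 0; -0.4 0 0 1.2 0 0 0; -0.5 0 0 0.4 0 0 0; -0.6 0 0 0 0 0 0; -0.67 0 0 0 0 0 0"

```text
clock: 12.22
eef_pos: [569.3, -18.2, 88.7]
tool_rot: [3.141, 0.0, 1.727]
force: [0.4, 0.1, 0.3]
width: 14.0
gripper_force: 0.0
```

move_arm:
  targets: "-0.67 0 0 0.2 0 0 0; -0.67 0 0 0.1 0 0 0; -0.67 0 0 0 0 0 0"

```text
clock: 12.47
eef_pos: [569.6, -18.3, 85.9]
tool_rot: [3.14, 0.0, 1.727]
force: [0.3, -0.2, 5.1]
width: 14.3
gripper_force: 2.2
```

```bash
python3 st.py
```

```text
{'clock': 12.467, 'eef_pos': [569.647, -18.253, 85.925], 'tool_rot': [3.14, 0.0, 1.727], 'force': [0.328, -0.248, 5.1], 'torque': [0.001, 0.101, -0.039], 'width': 14.292, 'gripper_force': 2.161, 'qpos': [-0.211, 0.736, 0.306, 1.874, -0.374, 0.586, 0.491]}
```

move_arm:
  targets: "-0.67 0 0 0.15 0 0 0; -0.67 0 0 0.15 0 0 0; -0.67 0 0 0.15 0 0 0; -0.67 0 0 0.1 0 0 0; -0.67 0 0 0 0 0 0"

```text
clock: 12.88
eef_pos: [569.6, -18.3, 80.7]
tool_rot: [3.14, 0.0, 1.727]
force: [-0.5, -0.0, 8.7]
width: 13.9
gripper_force: 4.2
```

```bash
python3 st.py
```

```text
{'clock': 12.883, 'eef_pos': [569.645, -18.281, 80.66], 'tool_rot': [3.14, 0.0, 1.727], 'force': [-0.499, -0.014, 8.748], 'torque': [0.003, 0.245, -0.006], 'width': 13.935, 'gripper_force': 4.244, 'qpos': [-0.208, 0.744, 0.301, 1.876, -0.378, 0.576, 0.494]}
```

move_arm:
  targets: "-0.67 0 0 0 0 0 3; -0.67 0 0 0 0 0 3; -0.67 0 0 0 0 0 3; -0.67 0 0 0 0 0 3; -0.67 0 0 0 0 0 0"

```text
clock: 13.3
eef_pos: [569.8, -18.3, 80.8]
tool_rot: [3.14, 0.0, 1.515]
force: [-1.1, 0.8, 8.4]
width: 14.3
gripper_force: 4.2
```

```bash
python3 st.py
```

```text
{'clock': 13.3, 'eef_pos': [569.809, -18.305, 80.834], 'tool_rot': [3.14, 0.0, 1.515], 'force': [-1.108, 0.801, 8.392], 'torque': [0.006, 0.234, 0.04], 'width': 14.302, 'gripper_force': 4.171, 'qpos': [-0.243, 0.753, 0.359, 1.877, -0.447, 0.589, 0.347]}
```

move_arm:
  targets: "-0.67 0 0 0 0 0 4; -0.67 0 0 0 0 0 4; -0.67 0 0 0 0 0 4; -0.67 0 0 0 0 0 4; -0.67 0 0 0 0 0 0"

```text
clock: 13.72
eef_pos: [570.0, -18.5, 80.9]
tool_rot: [3.139, -0.0, 1.235]
force: [-0.2, -0.8, 8.8]
width: 14.4
gripper_force: 4.2
```

```bash
python3 st.py
```

```text
{'clock': 13.717, 'eef_pos': [570.044, -18.472, 80.895], 'tool_rot': [3.139, -0.0, 1.235], 'force': [-0.226, -0.767, 8.771], 'torque': [-0.07, 0.113, -0.013], 'width': 14.387, 'gripper_force': 4.162, 'qpos': [-0.289, 0.767, 0.435, 1.878, -0.535, 0.611, 0.149]}
```

move_arm:
  targets: "-0.67 0 0 -0.1 0 0 0; -0.67 0 0 -0.1 0 0 0; -0.67 0 0 0 0 0 0"

```text
clock: 13.97
eef_pos: [569.8, -18.3, 82.4]
tool_rot: [3.14, -0.0, 1.238]
force: [-0.7, 0.7, 6.1]
width: 14.0
gripper_force: 3.1
```

```bash
python3 st.py
```

```text
{'clock': 13.967, 'eef_pos': [569.755, -18.321, 82.419], 'tool_rot': [3.14, -0.0, 1.238], 'force': [-0.7, 0.73, 6.108], 'torque': [-0.048, -0.064, -0.001], 'width': 14.049, 'gripper_force': 3.086, 'qpos': [-0.29, 0.765, 0.436, 1.878, -0.532, 0.614, 0.149]}
```

move_arm:
  targets: "-0.67 0 0 -0.15 0 0 0; -0.67 0 0 0 0 0 0"

```text
clock: 14.13
eef_pos: [569.0, -18.1, 83.3]
tool_rot: [-3.141, -0.0, 1.239]
force: [0.5, 0.3, 0.2]
width: 13.9
gripper_force: 0.2
```

```bash
python3 st.py
```

```text
{'clock': 14.133, 'eef_pos': [568.989, -18.078, 83.269], 'tool_rot': [-3.141, -0.0, 1.239], 'force': [0.52, 0.337, 0.211], 'torque': [-0.001, -0.044, -0.023], 'width': 13.93, 'gripper_force': 0.249, 'qpos': [-0.291, 0.764, 0.437, 1.878, -0.53, 0.617, 0.148]}
```

move_arm:
  targets: "-0.67 0.01 0.08 -0.42 0 0 0; -0.67 0 0 0 0 0 4; -0.67 0 0 0 0 0 4; -0.67 0 0 0 0 0 4; -0.67 0 0 0 0 0 4"

```text
clock: 14.55
eef_pos: [569.9, -18.4, 87.7]
tool_rot: [3.142, -0.0, 0.956]
force: [-0.5, -0.8, 1.1]
width: 14.3
gripper_force: 2.8
```

move_arm:
  targets: "-0.67 0 0 0 0 0 3; -0.67 0 0 0 0 0 0; -0.67 0 0 0 0 0 0"

```text
clock: 14.8
eef_pos: [569.9, -18.4, 87.6]
tool_rot: [3.141, 0.0, 0.908]
force: [0.5, 0.0, 1.3]
width: 14.0
gripper_force: 0.6
```

```bash
python3 st.py
```

```text
{'clock': 14.8, 'eef_pos': [569.937, -18.364, 87.57], 'tool_rot': [3.141, 0.0, 0.908], 'force': [0.502, 0.042, 1.328], 'torque': [-0.069, -0.121, 0.006], 'width': 14.014, 'gripper_force': 0.588, 'qpos': [-0.347, 0.78, 0.533, 1.875, -0.623, 0.659, -0.096]}
```

move_arm:
  targets: "-0.67 0 0 0 0 0 1.5; -0.67 0 0 0 0 0 1.5; -0.67 0 0 0 0 0 0"

```text
clock: 15.05
eef_pos: [570.0, -18.4, 87.6]
tool_rot: [3.141, -0.0, 0.853]
force: [1.0, -0.2, 0.9]
width: 14.2
gripper_force: 1.7
```

```bash
python3 st.py
```

```text
{'clock': 15.05, 'eef_pos': [569.974, -18.406, 87.557], 'tool_rot': [3.141, -0.0, 0.853], 'force': [0.961, -0.208, 0.863], 'torque': [-0.025, -0.19, 0.06], 'width': 14.19, 'gripper_force': 1.712, 'qpos': [-0.355, 0.783, 0.548, 1.875, -0.638, 0.664, -0.136]}
```

move_arm:
  targets: "-0.67 0 0 0 0 0 1.5; -0.67 0 0 0 0 0 1.5; -0.67 0 0 0 0 0 0"

```text
clock: 15.3
eef_pos: [570.0, -18.4, 87.5]
tool_rot: [3.141, -0.0, 0.8]
force: [1.2, -0.6, 1.9]
width: 13.8
gripper_force: 1.7
```

```bash
python3 st.py
```

```text
{'clock': 15.3, 'eef_pos': [569.962, -18.4, 87.548], 'tool_rot': [3.141, -0.0, 0.8], 'force': [1.224, -0.575, 1.88], 'torque': [-0.073, -0.198, 0.086], 'width': 13.841, 'gripper_force': 1.687, 'qpos': [-0.363, 0.787, 0.562, 1.876, -0.653, 0.67, -0.175]}
```

move_arm:
  targets: "-0.67 0 0 0 0 0 1.5; -0.67 0 0 0 0 0 1; -0.67 0 0 0 0 0 0"

```text
clock: 15.55
eef_pos: [570.0, -18.4, 87.6]
tool_rot: [3.141, -0.0, 0.757]
force: [0.5, -0.3, 2.4]
width: 14.1
gripper_force: 1.8
```

```bash
python3 st.py
```

```text
{'clock': 15.55, 'eef_pos': [570.022, -18.429, 87.57], 'tool_rot': [3.141, -0.0, 0.757], 'force': [0.473, -0.301, 2.417], 'torque': [-0.086, -0.293, 0.022], 'width': 14.079, 'gripper_force': 1.845, 'qpos': [-0.37, 0.791, 0.574, 1.876, -0.665, 0.675, -0.207]}
```

move_arm:
  targets: "-0.67 0 0 0 0 0 1.5; -0.67 0 0 0 0 0 1; -0.67 0 0 0 0 0 0"

```text
clock: 15.8
eef_pos: [570.0, -18.4, 87.5]
tool_rot: [3.141, -0.0, 0.714]
force: [1.2, -0.6, 2.4]
width: 14.5
gripper_force: 2.0
```

```bash
python3 st.py
```

```text
{'clock': 15.8, 'eef_pos': [570.0, -18.427, 87.541], 'tool_rot': [3.141, -0.0, 0.714], 'force': [1.241, -0.588, 2.402], 'torque': [-0.193, -0.334, 0.026], 'width': 14.526, 'gripper_force': 1.958, 'qpos': [-0.377, 0.794, 0.585, 1.876, -0.677, 0.68, -0.24]}
```

move_arm:
  targets: "-0.67 0 0 0 0 0 1.5; -0.67 0 0 0 0 0 1; -0.67 0 0 0 0 0 0"

```text
clock: 16.05
eef_pos: [570.0, -18.4, 87.6]
tool_rot: [3.141, -0.0, 0.67]
force: [2.0, -0.7, 2.2]
width: 13.8
gripper_force: 1.8
```

```bash
python3 st.py
```

```text
{'clock': 16.05, 'eef_pos': [570.033, -18.426, 87.569], 'tool_rot': [3.141, -0.0, 0.67], 'force': [1.959, -0.711, 2.217], 'torque': [-0.229, -0.387, 0.091], 'width': 13.8, 'gripper_force': 1.79, 'qpos': [-0.383, 0.797, 0.597, 1.876, -0.689, 0.685, -0.273]}
```

move_arm:
  targets: "-0.67 0 0 0 0 0 1.5; -0.67 0 0 0 0 0 1; -0.67 0 0 0 0 0 0"

```text
clock: 16.3
eef_pos: [570.0, -18.5, 87.6]
tool_rot: [3.141, -0.0, 0.626]
force: [1.4, -1.0, 3.6]
width: 14.0
gripper_force: 2.0
```

```bash
python3 st.py
```

```text
{'clock': 16.3, 'eef_pos': [570.028, -18.488, 87.569], 'tool_rot': [3.141, -0.0, 0.626], 'force': [1.44, -0.957, 3.56], 'torque': [-0.263, -0.437, 0.022], 'width': 13.955, 'gripper_force': 1.954, 'qpos': [-0.39, 0.801, 0.609, 1.876, -0.701, 0.69, -0.306]}
```

move_arm:
  targets: "-0.67 0 0 0 0 0 1.5; -0.67 0 0 0 0 0 1; -0.67 0 0 0 0 0 0"

```text
clock: 16.55
eef_pos: [570.0, -18.5, 87.6]
tool_rot: [3.141, -0.0, 0.583]
force: [1.7, -2.1, 4.1]
width: 14.1
gripper_force: 2.1
```

```bash
python3 st.py
```

```text
{'clock': 16.55, 'eef_pos': [570.017, -18.491, 87.616], 'tool_rot': [3.141, -0.0, 0.583], 'force': [1.66, -2.069, 4.06], 'torque': [-0.305, -0.392, 0.055], 'width': 14.052, 'gripper_force': 2.081, 'qpos': [-0.396, 0.804, 0.621, 1.876, -0.712, 0.695, -0.339]}
```

move_arm:
  targets: "-0.67 0 0 0 0 0 1.5; -0.67 0 0 0 0 0 1; -0.67 0 0 0 0 0 0"

```text
clock: 16.8
eef_pos: [569.8, -18.5, 87.4]
tool_rot: [3.141, 0.0, 0.539]
force: [1.9, -2.1, 1.6]
width: 13.8
gripper_force: 1.3
```

```bash
python3 st.py
```

```text
{'clock': 16.8, 'eef_pos': [569.752, -18.503, 87.36], 'tool_rot': [3.141, 0.0, 0.539], 'force': [1.941, -2.127, 1.569], 'torque': [-0.441, -0.403, 0.084], 'width': 13.838, 'gripper_force': 1.334, 'qpos': [-0.402, 0.808, 0.632, 1.877, -0.724, 0.701, -0.372]}
```

move_arm:
  targets: "-0.67 0 0 0 0 0 1.5; -0.67 0 0 0 0 0 0; -0.67 0 0 0 0 0 0"

```text
clock: 17.05
eef_pos: [569.6, -18.4, 87.4]
tool_rot: [-3.142, 0.0, 0.514]
force: [1.1, -0.5, 1.8]
width: 14.2
gripper_force: 1.4
```

```bash
python3 st.py; cat > ptr.py <<'E'
from h import *; from cell import cams; import sys,pickle
w=cams.get_image("wrist"); pickle.dump(w,open(sys.argv[1],"wb"))
cen=proj(w,[(570,-18.3,106)])[0]; H=hsv(w); r=30
m=cv2.inRange(H,(0,0,170),(179,70,255))
x,y=cen.astype(int); q=np.zeros_like(m); q[y-35:y+20,x-25:x+40]=m[y-35:y+20,x-25:x+40]
n,l,st,c=cv2.connectedComponentsWithStats(q); print("cen",cen)
for i in range(1,n):
    if st[i,4]<15: continue
    P=onz(w,np.argwhere(l==i)[:,::-1].astype(float),106)[:,:2].astype(np.float32); rc=cv2.minAreaRect(P)
    b=cv2.boxPoints(rc); e=b[1]-b[0] if np.linalg.norm(b[1]-b[0])>np.linalg.norm(b[2]-b[1]) else b[2]-b[1]
    print(st[i],c[i].round(1),"world",P.mean(0),rc[1],"dir deg",np.degrees(np.arctan2(e[1],e[0])))
E
python3 ptr.py im7.pkl
```

```text
{'clock': 17.05, 'eef_pos': [569.626, -18.433, 87.375], 'tool_rot': [-3.142, 0.0, 0.514], 'force': [1.147, -0.514, 1.8], 'torque': [-0.521, -0.362, 0.01], 'width': 14.202, 'gripper_force': 1.411, 'qpos': [-0.406, 0.81, 0.639, 1.877, -0.73, 0.704, -0.391]}
cen [258.03491002 258.80041225]
[287 223  11  22 133] [293.6 230.3] world [592.7976   -25.992365] (11.747442245483398, 4.982731819152832) dir deg 31.78601
[254 224   8  34 186] [257.1 240.5] world [578.7832   -12.789447] (18.60259246826172, 2.8110110759735107) dir deg 33.750267
[233 258   7   9  46] [236.6 261.4] world [563.2123    -9.324298] (4.696347713470459, 3.120424270629883) dir deg 28.36002
[277 258   9   9  51] [279.9 261.1] world [574.4155   -28.866377] (4.686448097229004, 4.157044887542725) dir deg 29.50315
[245 269   5   9  37] [246.7 273.5] world [559.50665  -17.351116] (4.813263893127441, 2.1224045753479004) dir deg 28.947529
```

move_arm:
  targets: "-0.67 0 0 0 0 0 1.5; -0.67 0 0 0 0 0 0; -0.67 0 0 0 0 0 0"

```text
clock: 17.35
eef_pos: [569.7, -18.4, 87.4]
tool_rot: [3.142, 0.0, 0.488]
force: [0.9, -3.2, 1.2]
width: 14.4
gripper_force: 1.6
```

```bash
python3 st.py; python3 ptr.py im8.pkl | grep " 3[0-9] "
```

```text
{'clock': 17.35, 'eef_pos': [569.691, -18.443, 87.392], 'tool_rot': [3.142, 0.0, 0.488], 'force': [0.889, -3.206, 1.201], 'torque': [-0.562, -0.392, 0.042], 'width': 14.426, 'gripper_force': 1.558, 'qpos': [-0.41, 0.812, 0.646, 1.877, -0.737, 0.707, -0.411]}
[253 224   8  34 184] [256.9 240.5] world [578.95593  -12.956413] (18.61122703552246, 2.8292880058288574) dir deg 32.414738
```

move_arm:
  targets: "-0.67 0 0 0 0 0 1; -0.67 0 0 0 0 0 0.5; -0.67 0 0 0 0 0 0"

```text
clock: 17.65
eef_pos: [569.9, -18.5, 87.4]
tool_rot: [3.141, 0.0, 0.461]
force: [2.6, -3.9, 0.2]
width: 13.9
gripper_force: 2.0
```

```bash
python3 st.py; python3 ptr.py im9.pkl | grep " 3[0-9] "
```

```text
{'clock': 17.65, 'eef_pos': [569.945, -18.544, 87.442], 'tool_rot': [3.141, 0.0, 0.461], 'force': [2.599, -3.851, 0.193], 'torque': [-0.675, -0.49, 0.043], 'width': 13.911, 'gripper_force': 2.003, 'qpos': [-0.413, 0.815, 0.653, 1.877, -0.744, 0.71, -0.431]}
[252 224   9  35 193] [256.  240.9] world [578.90405  -12.955044] (19.171361923217773, 2.840212345123291) dir deg 32.27891
```

move_arm:
  targets: "-0.67 0 0 0 0 0 1; -0.67 0 0 0 0 0 0.5; -0.67 0 0 0 0 0 0"

```text
clock: 17.95
eef_pos: [570.0, -18.6, 87.5]
tool_rot: [3.141, -0.0, 0.435]
force: [2.2, -3.3, -0.4]
width: 14.0
gripper_force: 6.2
```

```bash
python3 st.py; python3 ptr.py im10.pkl | grep " 3[0-9] "
```

```text
{'clock': 17.95, 'eef_pos': [570.004, -18.555, 87.475], 'tool_rot': [3.141, -0.0, 0.435], 'force': [2.232, -3.252, -0.353], 'torque': [-0.809, -0.669, 0.221], 'width': 14.032, 'gripper_force': 6.214, 'qpos': [-0.417, 0.817, 0.66, 1.877, -0.75, 0.714, -0.451]}
[251 224  10  35 193] [255.6 241.2] world [578.84064  -13.100773] (19.246095657348633, 2.862436532974243) dir deg 31.913746
```

move_arm:
  targets: "-0.67 0 0 0 0 0 -2; -0.67 0 0 0 0 0 -2.5; -0.5 0 0 0 0 0 0; -0.4 0 0 0 0 0 0; -0.4 0 0 0 0 0 0"

```text
clock: 18.42
eef_pos: [568.8, -17.0, 87.1]
tool_rot: [-3.139, 0.001, 0.514]
force: [-0.9, -0.4, 0.1]
width: 26.1
gripper_force: 0.0
```

```bash
python3 st.py; python3 ptr.py im11.pkl | grep " 3[0-9] "
```

```text
{'clock': 18.417, 'eef_pos': [568.809, -16.967, 87.094], 'tool_rot': [-3.139, 0.001, 0.514], 'force': [-0.896, -0.365, 0.089], 'torque': [0.0, -0.013, 0.02], 'width': 26.062, 'gripper_force': 0.0, 'qpos': [-0.406, 0.81, 0.637, 1.878, -0.731, 0.706, -0.392]}
[258 224   7  35 193] [261.  240.7] world [578.98865  -13.057471] (19.01983642578125, 2.806877374649048) dir deg 32.371223
```

move_arm:
  targets: "-0.4 0 0 -1 0 0 0; -0.4 0 0 -2 0 0 0; -0.4 0 0 -3 0 0 0; -0.4 0 0 -1 0 0 0; -0.4 0 0 0 0 0 0"

```text
clock: 18.88
eef_pos: [571.6, -18.6, 160.6]
tool_rot: [3.139, -0.005, 0.514]
force: [-0.1, 0.5, 0.0]
width: 25.6
gripper_force: 0.0
```

```bash
python3 st.py; python3 ptr.py im12.pkl; python3 - <<'E'
from h import *; from cell import cams; import pickle
w=pickle.load(open("im12.pkl","rb")); s=cams.get_image("scene"); t=cams.get_image("top"); pickle.dump((s,t),open("im13.pkl","wb"))
a=cv2.resize(w["color"][...,::-1],(400,300),interpolation=cv2.INTER_AREA); b=cv2.resize(s["color"][110:260,130:330,::-1],(400,300),interpolation=cv2.INTER_CUBIC)
x,y=proj(w,[(570,-18.3,100)])[0].astype(int); x0=x-60;y0=y-50
c=cv2.resize(w["color"][y0:y0+90,x0:x0+120,::-1],(400,300),interpolation=cv2.INTER_CUBIC); e=cv2.resize(t["color"][100:250,150:350,::-1],(400,300),interpolation=cv2.INTER_CUBIC)
print(x0,y0); cv2.imwrite("pics/fin.png",np.vstack([np.hstack([a,b]),np.hstack([c,e])]))
E
```

```text
{'clock': 18.883, 'eef_pos': [571.625, -18.619, 160.57], 'tool_rot': [3.139, -0.005, 0.514], 'force': [-0.093, 0.475, 0.014], 'torque': [0.002, 0.014, 0.003], 'width': 25.635, 'gripper_force': 0.0, 'qpos': [-0.463, 0.718, 0.734, 1.83, -0.635, 0.839, -0.468]}
cen [256.38144099 213.0455479 ]
[ 231  178   65   55 1652] [266.7 202.6] world [581.1746   -21.189234] (44.3093376159668, 50.50408935546875) dir deg -60.590668
[254 189   5  23  82] [255.9 200. ] world [579.1572   -12.710333] (17.904409408569336, 2.699993133544922) dir deg 32.86796
196 160
```

View pics/fin.png

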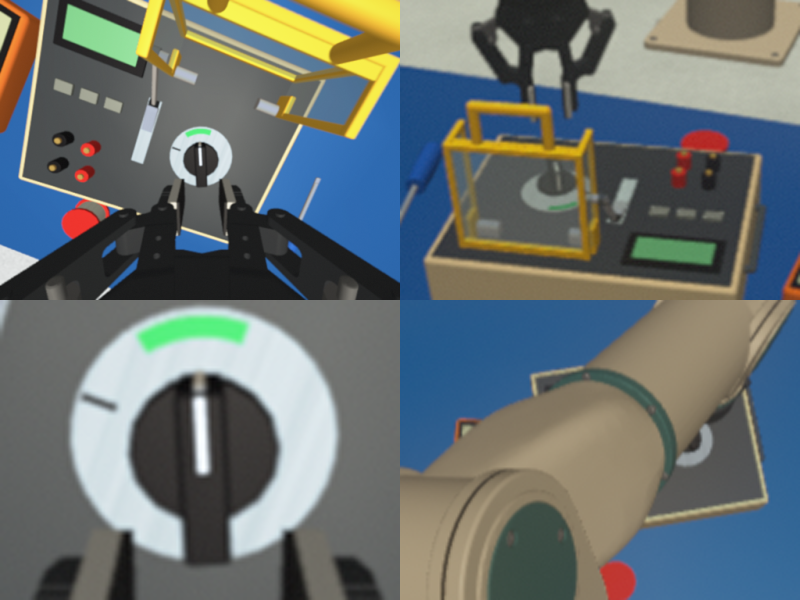

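The last view shows the pointer in the middle of the green arc (bottom-left crop, 200,430) and the guard standing on its stay (foot at 615,215 in the scene crop). The gripper is clear. The knob hit a hard stop at 1.17 rad and kept its angle after release, so it is locked in the notch.

```bash
python3 -c "
from cell import order; print(order.finish_job())"
```

```text
the job is handed in; nothing more can be done
None
```

The guard is propped open on its stay and the knob is in the calibrate notch at about 1.17 rad; I judged the lock from a hard stop in turning and its holding after release, not from a height check. The arm is clear, I did not touch the things lying around, and the job is handed in at about 19 s.

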